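# Free the seized cap of the hook jar

## Task

Old varnish has glued the steel cap onto the glass hook jar that stands in the rubber-lined bore of the wooden tool block. Rock the cap back and forth in small arcs, reversing each time it binds rather than forcing it, until it breaks free; then unscrew it (counter-clockwise from above), lift it off and set it down gently, open side down, wholly on the square cork mat. Never wrench or yank the jar about in its rubber seat, and leave the other things on the bench where they are.

Things in the scene. Friction and masses are not known exactly. Their poses are not given: they have to be found in the camera images.
- cap_center (a point): centre (half-way up) of the round knurled steel cap: 46 mm across, 24 mm high, 110 g, hollow, open side down. z points up its axis; x turns with the cap. On the jar this point is 90 mm above the bench (cap from 78 to 102 mm); under its rim the glass is narrower, 41 mm, and the block's top is 28 mm lower. Standing on the mat the point is 16 mm above the bench.
- jar_mouth (a point): centre of the jar's mouth, 98 mm above the bench, covered by the cap at the start; the neck under the cap is 37 mm across. The cap is a lug cap: once free it lifts straight off after about a quarter turn counter-clockwise (clear of the lugs when cap_turn is past 1.0 rad). The cap has about 0.07 rad and 1 mm of play on the neck.
- cap_turn (a joint): turn of the cap's thread on the jar, rad, about 0 at the start, positive = counter-clockwise from above = loosening. Seized: under 0.1 to 0.3 N m it creeps up to 0.1 rad, then binds solid, at first 0.13 to 0.27 either side. Each push right into the bind on one side moves the other side's next bind about 0.1 out; after a bind near -0.42 it is free (drag 0.04 N m, end stop 1.9): 2 to 4 full rocks.
- jar_twist (a joint): twist of the jar in its springy rubber seat, rad, 0 at rest, positive = counter-clockwise. The seat is a torsion spring of 3.5 N m/rad, so this shows the torque put on the cap: 0.03 to 0.08 while it creeps, more than 0.1 once it has bound. 0.14 (0.5 N m) is plenty to push it right into a bind; past 0.20 (0.7 N m) either way the glass is being wrenched.
- jar_lift (a joint): how far the jar has been pulled up out of its rubber seat, m, 0 at rest; the seat holds it with 10 N plus 1200 N/m. Past 0.008 the jar is being yanked.
- holder: the wooden tool block, 100 mm (x) by 150 mm (y) by 50 mm high, fixed to the bench. Origin on the bench directly under the jar's axis; the wood reaches from -50 to 50 mm in x and from -50 to 100 mm in y. Two bodkin handles stand at (+-22, 73) mm, no higher than 76 mm.
- mat: the square cork mat, 120 by 120 by 4 mm, fixed flat on the bench; origin at the centre of its underside, sides along its x and y axes
- spool_a: the black thread spool, 22 mm across and 30 mm tall; origin at the centre of its underside (bystander)
- spool_b: the white thread spool, 22 mm across and 30 mm tall; origin at the centre of its underside (bystander)
- stacker: the brass hair stacker, 27 mm across and 60 mm tall; origin at the centre of its underside (bystander)
- scissors: the small tying scissors lying flat, 105 mm long; origin at the centre of its underside (bystander)
- hook_box: the flat compartment box, 70 by 105 by 18 mm; origin at the centre of its underside (bystander)
- bobbin: the bobbin holder lying flat, 92 mm long, 22 mm high; origin at the middle of its length, on the bench (bystander)
- bead_jar: the small clear screw jar, 38 mm across and 45 mm tall; origin at the centre of its underside (bystander)

How it is judged:
By the outcome, as a careful person would: the job done as asked, in the order asked, and still so for the second after the job is handed in, with the robot touching nothing.
It also fails if it takes over 72 s, if anything falls off the work surface, if the arm or the gripper's body presses on something with over 40 N, if the wrist force passes 120 N, or if a joint passes its speed limit or range.

## Robot

A 6-joint arm with a two-finger parallel gripper is mounted at the origin on the work surface. World frame = base frame: x ahead of the robot, y to its left, z up, the work surface at z = 0. Lengths are in m, angles in rad, forces in N, time in s.
With the tool pointing down it reaches from about 0.375 to 0.9 m from the base axis. Payload 3.1 kg.
Tool frame: the origin (TCP) lies on the centre line of the jaws, within the pads' length; the fingertips stand 11 mm ahead of it and the grasp point (between the pads) lies 8 mm behind it; x points along the fingers, y is the direction in which the jaws open and shut, and the axes are right-handed (so a half turn about x gives the same grasp; the last joint's range is limited). The gripper opens to 87 mm and grips with 3 to 60 N. Pads are 19 mm wide; open, the fingers measure 117 mm over their backs; the gripper's body (75 mm by 190 mm) begins 51 mm behind the grasp point.
Start: joints at [1.071, 0.527, 1.433, -0, 1.181, -0.178], TCP at [0.197, 0.593, 0.198] pointing down, gripper open.
Joint ranges: [-3.08, 3.08], [-0.75, 2.2], [0.22, 2.44], [-1.43, 4.57], [0, 2.65], [-2.85, 2.85]. Speed limits (rad/s): [2.79, 2.79, 3.14, 3.14, 3.14, 3.14].

## Interface

Orientations are given as a unit quaternion [x, y, z, w].
In Python, from rig import robot, camera, camera_info gives the robot as it stands.
- The arm moves only by the shell command python3 -m inch 'ROWS' [FORCE]. ROWS is JSON, a list that holds one entry, the list of rows, each a list of 5 numbers: the shift along the tool's x, y, z in cm, then the turn about the tool's x in rad, then the opening, from 0 (shut) to 1 (fully open). A call has 1 to 8 rows; each row shifts and turns the pose as measured when the row begins, along the tool's axes as they then stand; what a row does not reach is not made up. A row lasts 1/12 s, in which the tool goes at most 41.7 mm and 7.16 degrees, less where a joint would pass 70% of its speed; a pose out of reach is approached as far as the arm can. A call with a gripper value outside its range is refused whole. The fingers move at their own pace and stop on an object; FORCE is the grip in N (left out, the last holds). Time passes only in rows, so rows that do not move let the fingers close. It gives the time, the measured TCP pose, the force and the opening at its end, in the units of the state.
- robot.get_obs(): the state, without advancing time (a new reading comes with each control period).
- camera(name): name is "scene" or "top" or "wrist"; returns the picture (400x640x3 uint8, red, green, blue); there is no depth.
- camera_info(name): a dict with "camera_matrix" (3x3 intrinsics, pixels), "rvec" (rotation vector, rad) and "tvec" (3), from world to camera coordinates, as OpenCV has them. Camera axes: x right, y down, z forward; pixel columns grow to the right and rows downward; lengths in m; the calibration is good to about 2 mm. A picture is of the moment at which its call begins: read the wrist's pose just before it. camera_info takes no time and is no camera call; for the wrist camera it gives the pose at the moment of the call.
- robot.hand_in(): hands the job in, once; it reports no verdict.
The state is a dict: "time": time; "q": joint angles; "joint_velocities": joint speeds; "joint_torque": joint torques, N m; "position": TCP position; "tool_rot": TCP orientation; "ft_force": force on the tool from outside, world axes, zero at the start; "moment": the same for the moment, N m; "grip_width": finger opening in m.
Only numpy, scipy, OpenCV 4.12 (cv2) and the standard library are available. Lean on these libraries where they do the work, as an engineer would, in place of code of your own. Each camera call takes 0.05 s, during which the arm holds its last target. There are 200 camera calls.

## Working session

There is one attempt and no reset: what is moved stays moved. The work goes in short steps, Python scripts to look and compute and a shell command to move; the robot and the scene stay as the last step left them, time stands still between calls to the robot, and variables do not carry over. Pictures are saved under pics/ and viewed, about 8 in all and at most 12, crops included, and the job is handed in when it is done.

```bash
mkdir -p pics; ls; python3 - <<'E'
from rig import robot,camera,camera_info
import cv2
o=robot.get_obs();print(o)
for n in("scene","top"):
    cv2.imwrite(f"pics/{n}0.png",camera(n)[:,:,::-1]);print(n,camera_info(n))
E
```

```text
pics
{'time': 0.0, 'q': array([ 1.07149678e+00,  5.28451307e-01,  1.43390867e+00, -2.62356220e-05,
        1.18137921e+00, -1.78494364e-01]), 'joint_velocities': array([-0.00088565,  0.00017099,  0.00040664,  0.00044044,  0.00033307,
       -0.00183317]), 'joint_torque': array([-2.14448919e-03, -4.40050507e+01, -1.76587039e+01,  6.31278008e-02,
        5.84459945e-02, -1.73718490e-04]), 'position': array([0.1966763 , 0.59242134, 0.19697879]), 'tool_rot': array([ 0.11221386,  0.69827407, -0.11365107,  0.69778565]), 'ft_force': array([-0.04544579,  0.162147  , -0.81788092]), 'moment': array([ 0.02705594, -0.00781306, -0.02852997]), 'grip_width': 0.08711985364070582}
scene {'camera_matrix': array([[388.56841282,   0.        , 321.46054787],
       [  0.        , 388.56841282, 200.6059399 ],
       [  0.        ,   0.        ,   1.        ]]), 'rvec': array([ 2.15995417,  0.62166381, -0.33824556]), 'tvec': array([-0.47303037, -0.0919863 ,  1.3530608 ])}
top {'camera_matrix': array([[486.40176938,   0.        , 315.55553888],
       [  0.        , 486.40176938, 196.45399674],
       [  0.        ,   0.        ,   1.        ]]), 'rvec': array([ 2.12060883, -2.16136494,  0.11654967]), 'tvec': array([0.03169403, 0.57833076, 1.48824972])}
```

View pics/top0.png

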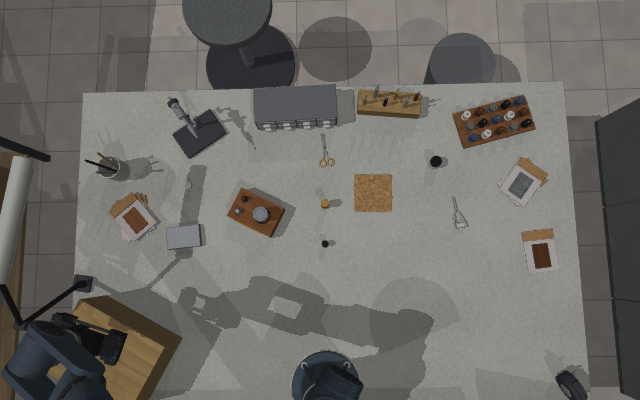

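View pics/scene0.png

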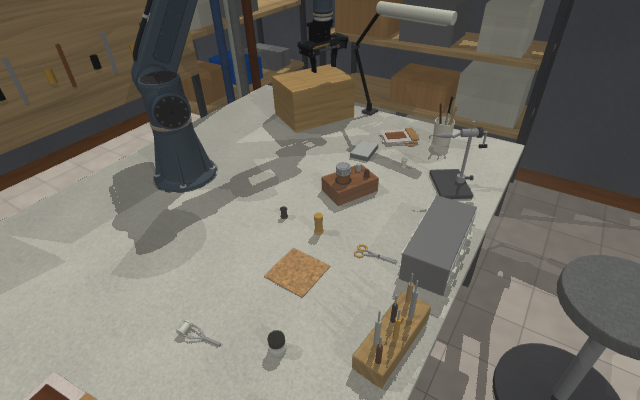

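Top view: tool block at about (256,213) with the cap at (262,214), mat at (373,193), brass stacker at (325,204) and a spool at (325,244). Scene view: cap at (343,170), mat at (297,272). I'll enlarge both around the cap and mat.

```bash
python3 - <<'E'
import cv2,numpy as np
t=cv2.imread("pics/top0.png");s=cv2.imread("pics/scene0.png")
r=lambda im,x,y,w,h,k:cv2.resize(im[y:y+h,x:x+w],None,fx=k,fy=k,interpolation=cv2.INTER_CUBIC)
a=r(t,220,165,180,80,4.4)      # 792x352
b=r(s,310,150,80,60,4);c=r(s,255,235,90,60,4) 
bc=np.hstack([b,c]);bc=cv2.copyMakeBorder(bc,0,0,0,792-bc.shape[1],cv2.BORDER_CONSTANT)
cv2.imwrite("pics/crop0.png",np.vstack([a,bc]))
E
```

```text
(no output)
```

View pics/crop0.png

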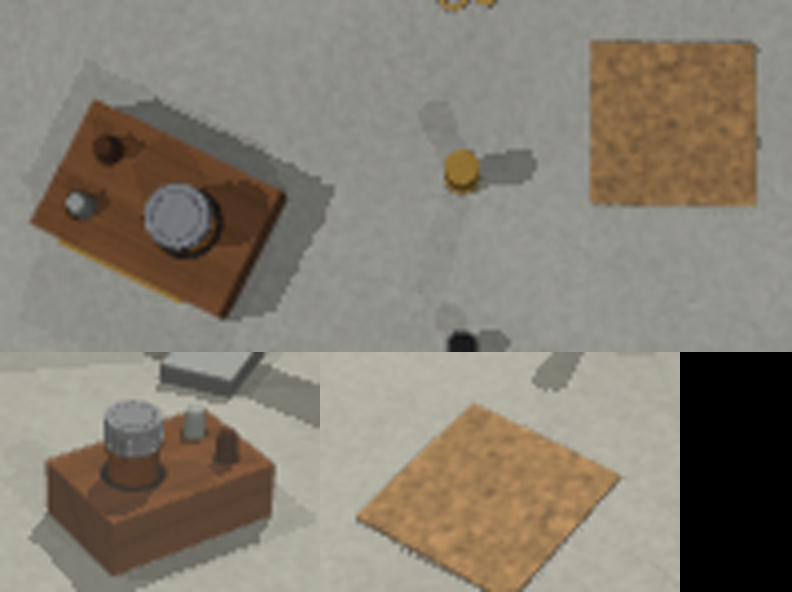

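The crop shows the cap's top disc centred at (178,213) in the top part and (133,414) in the scene part. The mat corners in the top part are (590,41), (756,41), (756,204) and (590,204). The block corners are (95,100), (286,195), (224,318) and (32,222). Next I'll triangulate.

```bash
cat >h.py <<'E'
import numpy as np,cv2
from rig import robot,camera,camera_info
def ray(info,p):
    K=info["camera_matrix"];R=cv2.Rodrigues(info["rvec"])[0];t=info["tvec"]
    return -R.T@t, R.T@np.linalg.inv(K)@np.array([p[0],p[1],1.])
def onz(info,p,z):
    c,d=ray(info,p);return c+d*(z-c[2])/d[2]
def tri(l):
    A=0;b=0
    for i,p in l:
        c,d=ray(i,p);d=d/np.linalg.norm(d);P=np.eye(3)-np.outer(d,d);A=A+P;b=b+P@c
    return np.linalg.solve(A,b)
def proj(i,X): return cv2.projectPoints(np.float64([X]),i["rvec"],i["tvec"],i["camera_matrix"],None)[0].ravel()
E
python3 - <<'E'
from h import *
np.set_printoptions(precision=4,suppress=True)
T=camera_info("top");S=camera_info("scene")
ft=lambda x,y:(220+(x+.5)/4.4-.5,165+(y+.5)/4.4-.5)
fs=lambda x,y:(310+(x+.5)/4-.5,150+(y-352+.5)/4-.5)
fm=lambda x,y:(255+(x-320+.5)/4-.5,235+(y-352+.5)/4-.5)
print("cap top",tri([(T,ft(178,213)),(S,fs(133,414))]),onz(T,ft(178,213),.102),onz(S,fs(133,414),.102))
print("mat",tri([(T,ft(673,122.5)),(S,fm(489,497.5))]),onz(T,ft(673,122.5),.004))
m=[onz(T,ft(*p),.004)[:2] for p in((590,41),(756,41),(756,204),(590,204))];print(*m)
b=[onz(T,ft(*p),.05)[:2] for p in((95,100),(286,195),(224,318),(32,222))];print(*b)
print("stacker",onz(T,ft(462,165),.06),"spool",onz(T,ft(462,340),.03))
print("block z",tri([(T,ft(224,318)),(S,fs(46,463))]),tri([(T,ft(286,195)),(S,fs(112,521))]))
o=robot.get_obs();from scipy.spatial.transform import Rotation as R
print(R.from_quat(o["tool_rot"]).as_matrix(),o['time'])
W=camera_info("wrist");print(proj(W,o["position"]),W["tvec"],-cv2.Rodrigues(W["rvec"])[0].T@W["tvec"])
E
```

```text
cap top [0.5233 0.1864 0.1045] [0.5236 0.1868 0.102 ] [0.5212 0.1898 0.102 ]
mat [ 0.5931 -0.1618  0.0008] [ 0.5927 -0.1615  0.004 ]
[ 0.6542 -0.1028] [ 0.6516 -0.2241] [ 0.5318 -0.2195] [ 0.5342 -0.0995]
[0.611  0.2532] [0.5402 0.1174] [0.4542 0.1618] [0.5246 0.2977]
stacker [ 0.5578 -0.0075  0.06  ] spool [ 0.4366 -0.0049  0.03  ]
block z [0.4557 0.163  0.0494] [0.5421 0.1188 0.0528]
[[-0.001   0.3153  0.949 ]
 [-0.0018  0.949  -0.3153]
 [-1.     -0.002  -0.0004]] 0.1
[319.3942 232.2381] [-0.6234 -0.0354  0.3908] [0.1198 0.6177 0.383 ]
```

Both views agree: the cap top is about (0.523,0.187,0.103) and the mat is about (0.593,-0.162). The block geometry agrees within 4 mm. I'll move over the cap and refine with the wrist camera.

```bash
python3 -m inch '[[[0,-2.1,3.3,0,1],[0,-2.1,3.3,0,1],[0,-2.1,3.3,0,1],[0,-2.1,3.3,0,1],[0,-2.1,3.3,0,1],[0,-2.1,3.3,0,1],[0,-2.1,3.3,0,1],[0,-2.1,3.3,0,1]]]' 50
python3 -m inch '[[[0,-2.1,3.3,0,1],[0,-2.1,3.3,0,1],[0,-2.1,3.3,0,1],[0,-2.1,3.3,0,1],[0,-1.4,2.2,0,1],[0,0,0,0,1]]]'
```

```text
time: 0.77
position: [0.3949, 0.3471, 0.1928]
tool_rot: [0.107, 0.701, -0.108, 0.697]
ft_force: [1.0, 0.4, 0.5]
grip_width: 0.0872
time: 1.27
position: [0.5211, 0.193, 0.1905]
tool_rot: [0.108, 0.7, -0.111, 0.697]
ft_force: [0.8, 0.5, -0.2]
grip_width: 0.0872
```

```bash
python3 - <<'E'
from h import *
W=camera_info("wrist");im=camera("wrist");np.savez("w1.npz",**W)
cv2.imwrite("pics/w1.png",im[:,:,::-1]);o=robot.get_obs()
print(o["q"],o["moment"],o["ft_force"],o["position"]);print(proj(W,[.5235,.187,.102]),proj(W,o["position"]))
E
```

```text
[ 0.15762792  0.44561739  1.61319007 -0.00170929  1.09059136 -1.10117248] [ 0.03424218 -0.01356789 -0.01615272] [-0.17745529 -0.01272207  0.1163815 ] [0.51925635 0.19442076 0.19028994]
[314.42784819 199.91348438] [320.53203434 229.18966144]
```

View pics/w1.png

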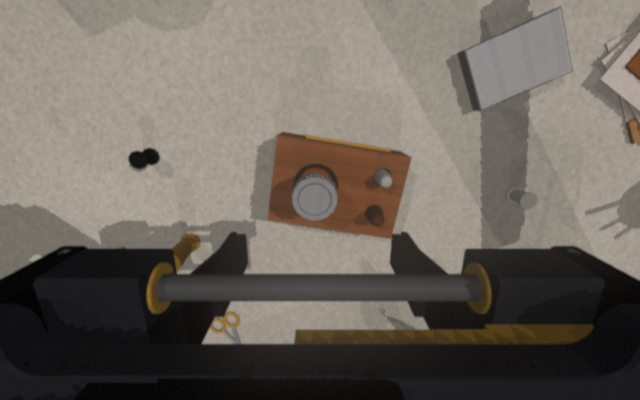

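Wrist view: the cap disc is centred at (315,199), against a prediction of (314.4,199.9), so the position is confirmed to about 1 mm. I'll pre-turn clockwise for wrist range, then centre.

```bash
python3 -m inch '[[[0,0,0,0.1,1],[0,0,0,0.1,1],[0,0,0,0.1,1],[0,0,0,0.1,1],[0,0,0,0.1,1],[0,0,0,0.1,1],[0,0,0,0,1]]]'
cat >>h.py <<'E'
from scipy.spatial.transform import Rotation as Ro
np.set_printoptions(precision=4,suppress=True)
def st(tgt=None):
    o=robot.get_obs();M=Ro.from_quat(o["tool_rot"]).as_matrix()
    print("t",round(o["time"],2),"p",o["position"],"yaw",round(np.arctan2(M[1,1],M[0,1]),4),"x",M[:,0],"q6",round(o["q"][5],3),"F",o["ft_force"],"M",o["moment"],"w",round(o["grip_width"],4))
    if tgt is not None: print("tool-frame cm",100*M.T@(np.array(tgt)-o["position"]))
E
python3 -c "
from h import *
st([.5236,.187,.093])"
```

```text
time: 1.9
position: [0.5097, 0.1999, 0.1874]
tool_rot: [0.316, 0.637, -0.323, 0.624]
ft_force: [-0.2, 0.9, 0.2]
grip_width: 0.0872
t 1.9 p [0.5097 0.1999 0.1874] yaw 0.634 x [-0.0211 -0.0006 -0.9998] q6 -0.468 F [-0.1847  0.8815  0.2179] M [-0.0527  0.0399 -0.0218] w 0.0872
tool-frame cm [9.4054 0.5179 1.9743]
```

```bash
python3 -m inch '[[[1.5,0.1,0.7,0,1],[1.5,0.2,0.7,0,1],[1.5,0.2,0.6,0,1],[0,0,0,0,1],[0,0,0,0,1]]]'
python3 -c "
from h import *
st([.5236,.187,.093])"
```

```text
time: 2.32
position: [0.52, 0.1921, 0.1412]
tool_rot: [0.31, 0.642, -0.316, 0.626]
ft_force: [0.3, -0.6, 0.5]
grip_width: 0.0871
t 2.32 p [0.52   0.1921 0.1412] yaw 0.6537 x [-0.0238  0.001  -0.9997] q6 -0.507 F [ 0.3067 -0.5955  0.5001] M [-0.073  -0.0165  0.0044] w 0.0871
tool-frame cm [4.806  0.0581 0.6975]
```

```bash
python3 -m inch '[[[1.2,0,0.3,0,1],[1.2,0,0.3,0,1],[1.2,0,0.1,0,1],[0.6,0,0,0,1],[0,0,0,0,1],[0,0,0,0,1]]]'
python3 -c "
from h import *
st([.5236,.187,.093])
W=camera_info('wrist');im=camera('wrist');print(proj(W,[.5236,.187,.102]),proj(W,[.5236,.187,.078]));cv2.imwrite('pics/w2.png',cv2.resize(im[100:400,100:540,::-1],None,fx=1.5,fy=1.5))
st([.5236,.187,.093])"
```

```text
time: 2.82
position: [0.5221, 0.1909, 0.1021]
tool_rot: [0.307, 0.643, -0.312, 0.629]
ft_force: [-0.4, 0.3, -0.3]
grip_width: 0.0873
t 2.82 p [0.5221 0.1909 0.1021] yaw 0.665 x [-0.0206  0.0028 -0.9998] q6 -0.523 F [-0.4368  0.287  -0.3009] M [-0.0839 -0.0039  0.0028] w 0.0873
tool-frame cm [ 0.9077 -0.107   0.4158]
[317.3239 237.2715] [317.9115 224.5602]
t 2.87 p [0.5221 0.1909 0.1023] yaw 0.6649 x [-0.0204  0.0029 -0.9998] q6 -0.523 F [ 0.2999 -0.6799  0.5964] M [-0.0771 -0.0343 -0.0315] w 0.0872
tool-frame cm [ 0.9247 -0.1125  0.4133]
```

View pics/w2.png

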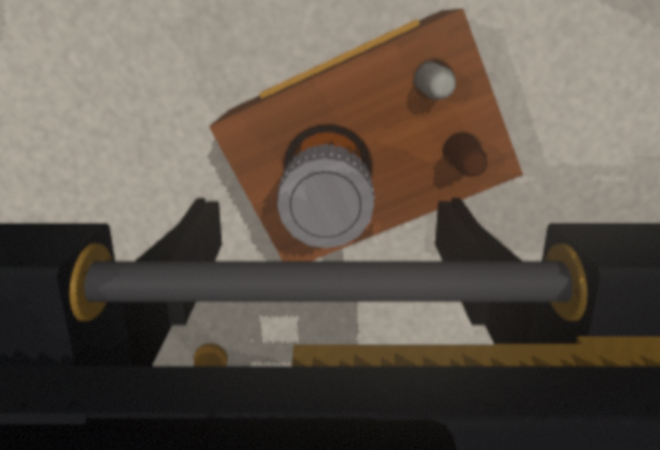

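The cap disc sits at full-frame (317,236) against a prediction of (317,237), so it is centred laterally. I'll descend, then close gently.

```bash
python3 -m inch '[[[0.4,-0.1,0.2,0,1],[0.4,0,0.2,0,1],[0,0,0,0,1],[0,0,0,0,1]]]'
python3 -c "
from h import *
st([.5236,.187,.093])"
```

```text
time: 3.2
position: [0.5251, 0.1876, 0.096]
tool_rot: [0.308, 0.642, -0.31, 0.63]
ft_force: [-0.0, -0.3, 0.4]
grip_width: 0.0874
t 3.2 p [0.5251 0.1876 0.096 ] yaw 0.6663 x [-0.0159  0.0036 -0.9999] q6 -0.532 F [-0.0487 -0.2942  0.3668] M [-0.0882 -0.0283 -0.0415] w 0.0874
tool-frame cm [ 0.2984 -0.15   -0.0442]
```

```bash
python3 -m inch '[[[0.3,-0.1,0,0,1],[0,0,0,0,1],[0,0,0,0,0.6],[0,0,0,0,0.5],[0,0,0,0,0.5],[0,0,0,0,0.5]]]' 20
python3 -c "
from h import *
st([.5236,.187,.093])"
python3 -m inch '[[[0,0,0,0,0.4],[0,0,0,0,0.2],[0,0,0,0,0.2],[0,0,0,0,0.2]]]' 20
python3 -c "
from h import *
st([.5236,.187,.093])"
```

```text
time: 3.7
position: [0.5245, 0.1867, 0.0929]
tool_rot: [0.308, 0.641, -0.31, 0.63]
ft_force: [0.7, -0.5, -0.8]
grip_width: 0.0677
t 3.7 p [0.5245 0.1867 0.0929] yaw 0.6658 x [-0.0155  0.0037 -0.9999] q6 -0.533 F [ 0.7492 -0.499  -0.7574] M [-0.0425  0.0124 -0.0303] w 0.0677
tool-frame cm [-0.0058 -0.0501 -0.0827]
time: 4.03
position: [0.5246, 0.1867, 0.093]
tool_rot: [0.308, 0.641, -0.31, 0.631]
ft_force: [-0.8, 0.8, 0.7]
grip_width: 0.0417
t 4.03 p [0.5246 0.1867 0.093 ] yaw 0.6659 x [-0.0152  0.0038 -0.9999] q6 -0.533 F [-0.7817  0.8418  0.74  ] M [-0.0287 -0.0256 -0.0485] w 0.0417
tool-frame cm [ 0.0061 -0.0634 -0.0828]
```

Width reads 0.0417, less than the 46 mm cap, so I'll check whether it is still closing.

```bash
python3 -m inch '[[[0,0,0,0,0.45]]]' 20
python3 -c "
from h import *
st([.5236,.187,.093])
im=camera('wrist');cv2.imwrite('pics/w3.png',cv2.resize(im[100:400,100:540,::-1],None,fx=1.5,fy=1.5))"
```

```text
time: 4.12
position: [0.5246, 0.1868, 0.0931]
tool_rot: [0.308, 0.641, -0.31, 0.631]
ft_force: [0.0, -0.5, 0.1]
grip_width: 0.0393
t 4.12 p [0.5246 0.1868 0.0931] yaw 0.6659 x [-0.0152  0.0038 -0.9999] q6 -0.533 F [ 0.0483 -0.5299  0.1167] M [-0.084  -0.0097  0.0096] w 0.0393
tool-frame cm [ 0.0091 -0.0648 -0.0826]
```

View pics/w3.png

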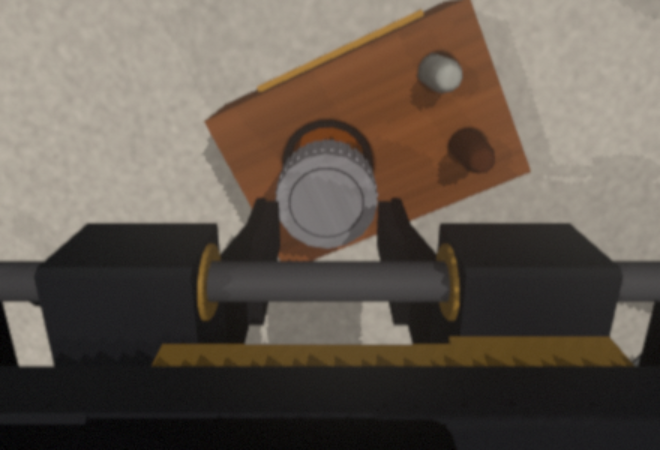

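The fingers pass freely to 39 mm, with their inner faces at crop x 279 and 378 beside the disc at y about 202. They may be above the cap or off to one side. I'll work out which from projections.

```bash
python3 -c "
from h import *
W=camera_info('wrist');o=robot.get_obs();M=Ro.from_quat(o['tool_rot']).as_matrix();p=o['position']
print(W['camera_matrix'][0,0],'cam in tool',M.T@(-cv2.Rodrigues(W['rvec'])[0].T@W['tvec']-p))
for x in(-.027,-.008,0,.011):
  for zz in(-.0095,0,.0095): print(x,zz,[ (proj(W,p+M@np.array([x,s*o['grip_width']/2,zz]))-100)*1.5 for s in(-1,1)])
for z in(.102,.078):
  c=np.array([.5236,.187,z]);print('cap',z,[(proj(W,c+M@np.array([0,s*.023,0]))-100)*1.5 for s in(-1,0,1)])
"
```

```text
295.6366976800284 cam in tool [-0.1859 -0.0003 -0.0807]
-0.027 -0.0095 [array([278.192 , 203.1415]), array([379.2203, 203.1349])]
-0.027 0 [array([278.9863, 225.1953]), array([378.405 , 225.1898])]
-0.027 0.0095 [array([279.7557, 246.5574]), array([377.6153, 246.553 ])]
-0.008 -0.0095 [array([282.9185, 184.9544]), array([374.3414, 184.9476])]
-0.008 0 [array([283.5701, 205.2043]), array([373.673 , 205.1985])]
-0.008 0.0095 [array([284.2032, 224.8778]), array([373.0236, 224.8729])]
0 -0.0095 [array([284.6501, 178.2914]), array([372.5541, 178.2846])]
0 0 [array([285.2529, 197.8653]), array([371.9358, 197.8594])]
0 0.0095 [array([285.8393, 216.9029]), array([371.3345, 216.8978])]
0.011 -0.0095 [array([286.8243, 169.9252]), array([370.3098, 169.9185])]
0.011 0 [array([287.3686, 188.6387]), array([369.7519, 188.6328])]
0.011 0.0095 [array([287.8986, 206.8645]), array([369.2085, 206.8594])]
cap 0.102 [array([273.9794, 204.0888]), array([326.9288, 204.0853]), array([379.8808, 204.0819])]
cap 0.078 [array([280.2105, 184.2049]), array([327.5076, 184.2014]), array([374.8069, 184.1979])]
```

The finger ends seem to project nearer the camera than the stated tips. I'll cross-check with the fixed cameras.

```bash
python3 -c "
from h import *
o=robot.get_obs();M=Ro.from_quat(o['tool_rot']).as_matrix();p=o['position']
S=camera_info('scene');T=camera_info('top');s=camera('scene')[:,:,::-1];t=camera('top')[:,:,::-1]
for n,I,x0,y0 in(('S',S,290,110),('T',T,210,170)):
  print(n,[((proj(I,p+M@np.array([x,y,0]))-[x0,y0])*4.8) .round(0) for x,y in((.011,-.0196),(.011,.0196),(-.027,-.0196),(-.027,.0196),(-.059,0))])
a=cv2.resize(s[110:210,290:370],None,fx=4.8,fy=4.8,interpolation=2);b=cv2.resize(t[170:270,210:290],None,fx=4.8,fy=4.8,interpolation=2)
cv2.imwrite('pics/s4.png',np.hstack([a,b]))
"
```

```text
S [array([225., 296.]), array([286., 293.]), array([226., 246.]), array([288., 242.]), array([258., 200.])]
T [array([264., 232.]), array([226., 185.]), array([256., 226.]), array([217., 177.]), array([229., 195.])]
```

View pics/s4.png

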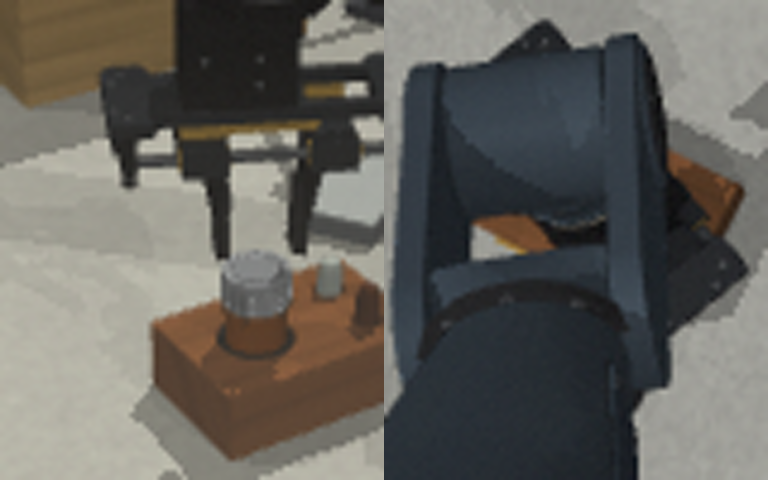

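The scene crop shows the fingertips at (224,255) and (296,252), clearly above the cap; the stated geometry put them at y about 295. Both cameras agree that the real tips are about 31–33 mm higher than TCP + 11 mm, while lateral alignment is fine. I'll trust the images: open, then descend about 31 mm more.

```bash
python3 -m inch '[[[0,0,0,0,1],[0,0,0,0,1],[0,0,0,0,0.9],[0,0,0,0,0.9],[0,0,0,0,0.9],[0.8,0,-0.05,0,0.9],[0.8,0,0,0,0.9],[0.5,0,0,0,0.9]]]'
python3 -m inch '[[[0.5,-0.05,0,0,0.9],[0.3,0,0,0,0.9],[0,0,0,0,0.9],[0,0,0,0,0.9]]]'
python3 -c "
from h import *
st([.5236,.187,.061])
s=camera('scene')[:,:,::-1];im=camera('wrist')[:,:,::-1]
a=cv2.resize(s[110:210,290:370],None,fx=4.8,fy=4.8,interpolation=2);b=cv2.resize(im[160:320,200:440],None,fx=1.6,fy=3*.55,interpolation=2)
b=cv2.resize(im[160:300,210:430],(384,244))
cv2.imwrite('pics/s5.png',np.hstack([a,cv2.copyMakeBorder(b,0,480-244,0,0,0)]))
"
```

```text
time: 4.93
position: [0.5251, 0.1875, 0.0716]
tool_rot: [0.309, 0.64, -0.31, 0.631]
ft_force: [-0.8, 0.3, 0.3]
grip_width: 0.0767
time: 5.27
position: [0.5225, 0.1868, 0.0598]
tool_rot: [0.308, 0.642, -0.311, 0.63]
ft_force: [-0.2, 1.2, -0.3]
grip_width: 0.0784
t 5.27 p [0.5225 0.1868 0.0598] yaw 0.6658 x [-0.0176  0.0034 -0.9998] q6 -0.533 F [-0.2219  1.2467 -0.3342] M [-0.0367  0.018  -0.019 ] w 0.0784
tool-frame cm [-0.1253  0.0991  0.0543]
```

View pics/s5.png

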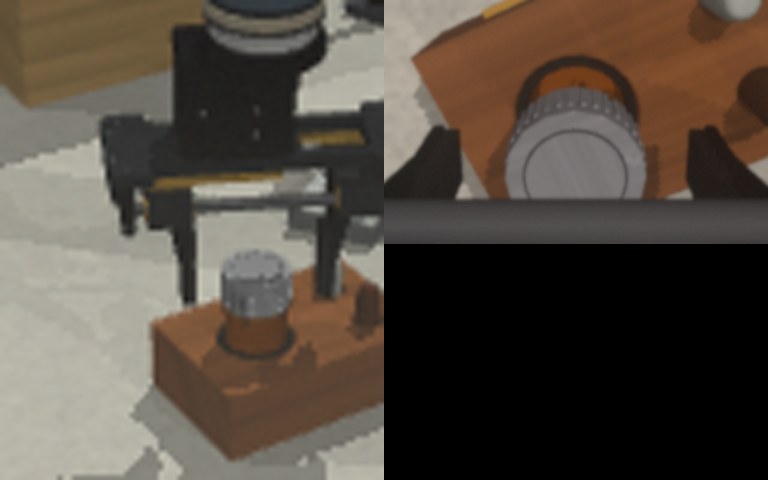

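Tips are now at (187,303) and (327,298), about level with the cap's rim (z about 0.078), with the cap centred between them (wrist x 574 against 577). I'll raise 5 mm so the tips stay clear of the mat later, then close.

```bash
python3 -m inch '[[[-0.5,0,0,0,0.9],[0,0,0.05,0,0.9],[0,0,0,0,0.6],[0,0,0,0,0.55],[0,0,0,0,0.55],[0,0,0,0,0.5],[0,0,0,0,0.45]]]' 15
python3 -c "
from h import *
st([.5236,.187,.065])"
python3 -m inch '[[[0,0,0,0,0.4],[0,0,0,0,0.3],[0,0,0,0,0.3]]]' 20
python3 -c "
from h import *
st([.5236,.187,.065])"
```

```text
time: 5.95
position: [0.5246, 0.1866, 0.0674]
tool_rot: [0.308, 0.641, -0.31, 0.631]
ft_force: [0.1, -0.1, 0.0]
grip_width: 0.0532
t 5.95 p [0.5246 0.1866 0.0674] yaw 0.6659 x [-0.013   0.0041 -0.9999] q6 -0.534 F [ 0.0897 -0.0551  0.0298] M [-0.0623 -0.0419 -0.0327] w 0.0532
tool-frame cm [ 0.2429 -0.0492 -0.0871]
time: 6.2
position: [0.5244, 0.1865, 0.0674]
tool_rot: [0.308, 0.641, -0.31, 0.631]
ft_force: [-0.0, 0.7, 1.1]
grip_width: 0.0456
t 6.2 p [0.5244 0.1865 0.0674] yaw 0.6659 x [-0.0133  0.0039 -0.9999] q6 -0.534 F [-0.0458  0.6898  1.0713] M [-0.0995 -0.0286 -0.0115] w 0.0456
tool-frame cm [ 0.2443 -0.0368 -0.0853]
```

The grip stopped on the cap at 45.6 mm. I'll tighten and start rocking counter-clockwise with small steps.

```bash
python3 -m inch '[[[0,0,0,0,0.2],[0,0,0,0,0.2],[0,0,0,-0.04,0.2],[0,0,0,-0.04,0.2]]]' 50
python3 -c "
from h import *
st()"
python3 -m inch '[[[0,0,0,-0.04,0.2],[0,0,0,-0.04,0.2]]]'
python3 -c "
from h import *
st()"
```

```text
time: 6.53
position: [0.5244, 0.1865, 0.0674]
tool_rot: [0.282, 0.653, -0.283, 0.643]
ft_force: [-0.9, -0.0, 0.9]
grip_width: 0.0446
t 6.53 p [0.5244 0.1865 0.0674] yaw 0.7484 x [-0.0134  0.0038 -0.9999] q6 -0.616 F [-0.9163 -0.0247  0.9304] M [-0.2175  0.0102  0.0014] w 0.0446
time: 6.7
position: [0.5244, 0.1862, 0.0674]
tool_rot: [0.255, 0.664, -0.256, 0.655]
ft_force: [-0.3, 0.7, -0.1]
grip_width: 0.0449
t 6.7 p [0.5244 0.1862 0.0674] yaw 0.8324 x [-0.0136  0.0033 -0.9999] q6 -0.7 F [-0.3381  0.7324 -0.0848] M [-0.0753 -0.0589 -0.0872] w 0.0449
```

```bash
cat >s.sh <<'E'
python3 -c "from h import *
st()" | sed 's/ x .*q6/ q6/'
E
python3 -m inch '[[[0,0,0,-0.04,0.2],[0,0,0,-0.04,0.2]]]' >/dev/null; sh s.sh
python3 -m inch '[[[0,0,0,-0.04,0.2]]]'>/dev/null; sh s.sh
```

```text
t 6.87 p [0.5246 0.1863 0.0674] yaw 0.9147 q6 -0.783 F [-0.0384 -0.5641  0.2496] M [-0.0572  0.0026 -0.1831] w 0.0449
t 6.95 p [0.5247 0.1864 0.0674] yaw 0.9556 q6 -0.824 F [-0.1713  0.617   1.286 ] M [-0.0881 -0.0009 -0.184 ] w 0.0443
```

```bash
for i in 1; do python3 -m inch '[[[0,0,0,-0.04,0.2]]]' >/dev/null; sh s.sh
python3 -m inch '[[[0,0,0,-0.03,0.2]]]'>/dev/null; sh s.sh; done
```

```text
t 7.03 p [0.5247 0.1865 0.0675] yaw 0.9962 q6 -0.865 F [-0.1992  0.5339  0.4343] M [ 0.0404  0.0246 -0.3481] w 0.0448
t 7.12 p [0.5247 0.1866 0.0675] yaw 1.0265 q6 -0.896 F [-0.6563  0.4566  0.2779] M [-0.0753  0.0256 -0.2708] w 0.0444
```

```bash
python3 -m inch '[[[0,0,0,-0.03,0.2]]]' >/dev/null; sh s.sh
python3 -m inch '[[[0,0,0,-0.03,0.2]]]'>/dev/null; sh s.sh
```

```text
t 7.2 p [0.5247 0.1868 0.0675] yaw 1.0561 q6 -0.927 F [ 0.4736  0.2559 -0.2228] M [-0.0457  0.0136 -0.4578] w 0.045
t 7.28 p [0.5247 0.1869 0.0675] yaw 1.0853 q6 -0.957 F [-1.0525 -0.3573  0.7046] M [-0.0718 -0.0047 -0.5006] w 0.0449
```

```bash
python3 -m inch '[[[0,0,0,0,0.2]]]' >/dev/null; sh s.sh
```

```text
t 7.37 p [0.5247 0.1869 0.0675] yaw 1.0839 q6 -0.956 F [-0.3402 -0.535   1.2768] M [-0.1097  0.0692 -0.5264] w 0.0441
```

It has bound on the CCW side: 0.52 N m, hand at +0.42. Reversing.

```bash
python3 -m inch '[[[0,0,0,0.05,0.2],[0,0,0,0.05,0.2],[0,0,0,0.05,0.2],[0,0,0,0.05,0.2],[0,0,0,0.05,0.2]]]' >/dev/null; sh s.sh
python3 -m inch '[[[0,0,0,0.05,0.2],[0,0,0,0.05,0.2],[0,0,0,0.05,0.2]]]'>/dev/null; sh s.sh
python3 -m inch '[[[0,0,0,0.05,0.2]]]'>/dev/null; sh s.sh
```

```text
t 7.78 p [0.5248 0.1863 0.0675] yaw 0.8188 q6 -0.691 F [ 0.0783 -0.1247 -0.4528] M [-0.0926 -0.0414 -0.0158] w 0.045
t 8.03 p [0.5247 0.1858 0.0674] yaw 0.6612 q6 -0.532 F [0.24   0.371  0.9876] M [-0.111   0.1002  0.0163] w 0.045
t 8.12 p [0.5245 0.1857 0.0674] yaw 0.6087 q6 -0.479 F [-0.0514 -0.3429  0.917 ] M [-0.0523 -0.008   0.0098] w 0.0446
```

```bash
python3 -m inch '[[[0,0,0,0.04,0.2],[0,0,0,0.04,0.2]]]' >/dev/null; sh s.sh
python3 -m inch '[[[0,0,0,0.04,0.2]]]'>/dev/null; sh s.sh
python3 -m inch '[[[0,0,0,0.03,0.2]]]'>/dev/null; sh s.sh
```

```text
t 8.28 p [0.5243 0.1855 0.0674] yaw 0.5246 q6 -0.394 F [ 0.0976 -0.4037  0.2877] M [-0.1235  0.0199  0.1223] w 0.0447
t 8.37 p [0.5243 0.1854 0.0675] yaw 0.4833 q6 -0.352 F [-0.5599 -0.5264  0.3297] M [-0.0837 -0.0012  0.1586] w 0.0446
t 8.45 p [0.5243 0.1853 0.0675] yaw 0.4522 q6 -0.321 F [-0.4841 -0.2936  0.3427] M [-0.0581 -0.05    0.2654] w 0.0446
```

```bash
python3 -m inch '[[[0,0,0,0.03,0.2]]]' >/dev/null; sh s.sh
python3 -m inch '[[[0,0,0,0.03,0.2]]]'>/dev/null; sh s.sh
```

```text
t 8.53 p [0.5242 0.1852 0.0675] yaw 0.4215 q6 -0.289 F [0.0071 0.4109 0.86  ] M [-0.0167 -0.0194  0.2178] w 0.0449
t 8.62 p [0.5241 0.1851 0.0675] yaw 0.3908 q6 -0.258 F [0.4501 0.0481 1.3632] M [-0.0585  0.0216  0.2717] w 0.0447
```

```bash
python3 -m inch '[[[0,0,0,0.03,0.2]]]' >/dev/null; sh s.sh
```

```text
t 8.7 p [0.524  0.1851 0.0675] yaw 0.3606 q6 -0.227 F [-0.2602 -0.3335  0.2974] M [-0.0183  0.0611  0.2736] w 0.0449
```

```bash
python3 -m inch '[[[0,0,0,0.03,0.2]]]' >/dev/null; sh s.sh
python3 -m inch '[[[0,0,0,0.03,0.2]]]'>/dev/null; sh s.sh
```

```text
t 8.78 p [0.524  0.185  0.0675] yaw 0.3306 q6 -0.196 F [-0.0906  0.4279  0.7905] M [-0.0663  0.0414  0.3699] w 0.045
t 8.87 p [0.5239 0.1849 0.0675] yaw 0.3011 q6 -0.166 F [-0.1322  0.166   0.0941] M [ 0.0258 -0.0085  0.4768] w 0.0445
```

```bash
python3 -m inch '[[[0,0,0,0.03,0.2]]]' >/dev/null; sh s.sh
```

```text
t 8.95 p [0.5238 0.1849 0.0675] yaw 0.2719 q6 -0.135 F [-0.7835  0.059   1.1111] M [0.0475 0.0406 0.4911] w 0.0447
```

Bound on the CW side (0.5 N m). Reversing CCW.

```bash
python3 -m inch '[[[0,0,0,-0.07,0.2],[0,0,0,-0.07,0.2],[0,0,0,-0.07,0.2],[0,0,0,-0.07,0.2],[0,0,0,-0.07,0.2],[0,0,0,-0.07,0.2],[0,0,0,-0.07,0.2],[0,0,0,-0.07,0.2]]]' >/dev/null; sh s.sh
python3 -m inch '[[[0,0,0,-0.05,0.2],[0,0,0,-0.05,0.2]]]'>/dev/null; sh s.sh
python3 -m inch '[[[0,0,0,-0.04,0.2]]]' >/dev/null; sh s.sh
```

```text
t 9.62 p [0.5255 0.1856 0.0674] yaw 0.8567 q6 -0.718 F [-0.2839  1.1302  0.9327] M [ 0.072  -0.0346 -0.0734] w 0.0445
t 9.78 p [0.5257 0.186  0.0675] yaw 0.9612 q6 -0.823 F [0.3915 0.2368 0.2988] M [-0.0161 -0.0919 -0.1538] w 0.0446
t 9.87 p [0.5258 0.1861 0.0675] yaw 1.0026 q6 -0.864 F [0.5982 1.1533 0.6214] M [ 0.0018  0.0192 -0.208 ] w 0.0443
```

```bash
python3 -m inch '[[[0,0,0,-0.04,0.2]]]'>/dev/null; sh s.sh
python3 -m inch '[[[0,0,0,-0.04,0.2]]]' >/dev/null; sh s.sh
```

```text
t 9.95 p [0.5259 0.1863 0.0675] yaw 1.0433 q6 -0.905 F [0.0243 1.0264 1.1172] M [-0.0731 -0.0611 -0.2192] w 0.0445
t 10.03 p [0.5259 0.1864 0.0675] yaw 1.0839 q6 -0.946 F [ 1.4413 -0.2585  0.6841] M [ 0.0065  0.03   -0.2191] w 0.0444
```

```bash
python3 -m inch '[[[0,0,0,-0.04,0.2]]]'>/dev/null; sh s.sh
python3 -m inch '[[[0,0,0,-0.03,0.2]]]' >/dev/null; sh s.sh
```

```text
t 10.12 p [0.5259 0.1866 0.0675] yaw 1.1243 q6 -0.987 F [-0.4223  0.1506  0.1857] M [ 0.0434  0.0132 -0.3133] w 0.0447
t 10.2 p [0.526  0.1867 0.0675] yaw 1.1543 q6 -1.017 F [0.637  1.2069 1.0088] M [-0.0184 -0.0048 -0.3958] w 0.045
```

```bash
python3 -m inch '[[[0,0,0,-0.03,0.2]]]'>/dev/null; sh s.sh
```

```text
t 10.28 p [0.526  0.1868 0.0675] yaw 1.1835 q6 -1.047 F [0.5507 0.0906 0.163 ] M [-0.0521  0.0051 -0.4078] w 0.0445
```

```bash
python3 -m inch '[[[0,0,0,-0.015,0.2]]]'>/dev/null; sh s.sh
```

```text
t 10.37 p [0.526  0.1869 0.0675] yaw 1.1975 q6 -1.061 F [-0.4768 -0.2769  0.4966] M [-0.0468 -0.0205 -0.5006] w 0.0448
```

```bash
python3 -m inch '[[[0,0,0,0.08,0.2],[0,0,0,0.08,0.2],[0,0,0,0.08,0.2],[0,0,0,0.08,0.2],[0,0,0,0.08,0.2],[0,0,0,0.08,0.2],[0,0,0,0.08,0.2],[0,0,0,0.08,0.2]]]' >/dev/null; sh s.sh
python3 -m inch '[[[0,0,0,0.05,0.2],[0,0,0,0.05,0.2]]]'>/dev/null; sh s.sh
python3 -m inch '[[[0,0,0,0.05,0.2]]]' >/dev/null; sh s.sh
```

```text
t 11.03 p [0.5249 0.1851 0.0675] yaw 0.5309 q6 -0.391 F [-0.4067 -0.8654  1.2507] M [-0.0916  0.1035  0.0106] w 0.0446
t 11.2 p [0.5246 0.1849 0.0675] yaw 0.4259 q6 -0.285 F [-0.308   0.2057  0.8997] M [-0.0639  0.031   0.0788] w 0.0446
t 11.28 p [0.5245 0.1847 0.0675] yaw 0.3744 q6 -0.233 F [ 0.2127 -0.5478  1.015 ] M [-0.0613  0.0535  0.2138] w 0.0448
```

```bash
python3 -m inch '[[[0,0,0,0.04,0.2]]]'>/dev/null; sh s.sh
python3 -m inch '[[[0,0,0,0.04,0.2]]]' >/dev/null; sh s.sh
```

```text
t 11.37 p [0.5244 0.1845 0.0675] yaw 0.3334 q6 -0.191 F [-0.3263  1.2848  1.0039] M [-0.0398  0.0225  0.2208] w 0.0451
t 11.45 p [0.5243 0.1844 0.0675] yaw 0.2928 q6 -0.15 F [0.037  0.4521 0.8956] M [-0.093   0.0854  0.2048] w 0.0446
```

```bash
python3 -m inch '[[[0,0,0,0.04,0.2]]]'>/dev/null; sh s.sh
python3 -m inch '[[[0,0,0,0.03,0.2]]]' >/dev/null; sh s.sh
```

```text
t 11.53 p [0.5241 0.1843 0.0675] yaw 0.2525 q6 -0.108 F [-0.3477 -0.1042  1.5035] M [-0.0506  0.0504  0.3938] w 0.0446
t 11.62 p [0.524  0.1843 0.0675] yaw 0.2226 q6 -0.078 F [-0.6611  0.3943  0.9887] M [-0.0124  0.0541  0.3899] w 0.0444
```

```bash
python3 -m inch '[[[0,0,0,0.03,0.2]]]'>/dev/null; sh s.sh
```

```text
t 11.7 p [0.5239 0.1842 0.0676] yaw 0.1934 q6 -0.047 F [-0.635   1.4856  1.0323] M [0.0564 0.0534 0.4219] w 0.0447
```

```bash
python3 -m inch '[[[0,0,0,0.015,0.2]]]'>/dev/null; sh s.sh
```

```text
t 11.78 p [0.5239 0.1842 0.0675] yaw 0.1794 q6 -0.032 F [0.0542 0.3562 0.8733] M [0.0146 0.0533 0.4689] w 0.0446
```

```bash
python3 -m inch '[[[0,0,0,0.015,0.2]]]'>/dev/null; sh s.sh
python3 -m inch '[[[0,0,0,-0.08,0.2],[0,0,0,-0.08,0.2],[0,0,0,-0.08,0.2],[0,0,0,-0.08,0.2],[0,0,0,-0.08,0.2],[0,0,0,-0.08,0.2],[0,0,0,-0.08,0.2],[0,0,0,-0.08,0.2]]]' >/dev/null; sh s.sh
python3 -m inch '[[[0,0,0,-0.06,0.2],[0,0,0,-0.06,0.2],[0,0,0,-0.06,0.2]]]'>/dev/null; sh s.sh
python3 -m inch '[[[0,0,0,-0.05,0.2]]]' >/dev/null; sh s.sh
```

```text
t 11.87 p [0.5238 0.1841 0.0675] yaw 0.1655 q6 -0.018 F [-0.2284  0.0285  0.4689] M [0.0151 0.0345 0.5341] w 0.0448
t 12.53 p [0.5255 0.1855 0.0675] yaw 0.8259 q6 -0.68 F [-0.0739  0.2504 -0.226 ] M [ 0.1277  0.0198 -0.0651] w 0.0448
t 12.78 p [0.5258 0.186  0.0675] yaw 1.0113 q6 -0.867 F [-0.7695 -0.1632  0.0623] M [ 0.0454 -0.0071  0.0161] w 0.0448
t 12.87 p [0.5259 0.1862 0.0675] yaw 1.0626 q6 -0.919 F [-0.1213  0.4753  0.121 ] M [ 0.0683 -0.0295 -0.1738] w 0.0446
```

```bash
python3 -m inch '[[[0,0,0,-0.05,0.2]]]'>/dev/null; sh s.sh
python3 -m inch '[[[0,0,0,-0.05,0.2]]]' >/dev/null; sh s.sh
```

```text
t 12.95 p [0.526  0.1864 0.0675] yaw 1.1131 q6 -0.97 F [0.0797 0.1543 0.1958] M [ 0.0479 -0.0402 -0.1821] w 0.0451
t 13.03 p [0.5261 0.1866 0.0675] yaw 1.1633 q6 -1.021 F [-0.2838  0.1565  0.2919] M [ 0.0822 -0.0088 -0.171 ] w 0.0446
```

```bash
python3 -m inch '[[[0,0,0,-0.04,0.2]]]'>/dev/null; sh s.sh
python3 -m inch '[[[0,0,0,-0.03,0.2]]]' >/dev/null; sh s.sh
```

```text
t 13.12 p [0.5261 0.1868 0.0675] yaw 1.2033 q6 -1.062 F [-0.5339  0.4917  0.5023] M [ 0.0173  0.0391 -0.2206] w 0.0445
t 13.2 p [0.5261 0.1869 0.0675] yaw 1.2328 q6 -1.092 F [-0.3056 -0.0587  1.1934] M [-0.0523  0.0204 -0.2979] w 0.0449
```

```bash
python3 -m inch '[[[0,0,0,-0.03,0.2]]]'>/dev/null; sh s.sh
python3 -m inch '[[[0,0,0,-0.02,0.2]]]' >/dev/null; sh s.sh
```

```text
t 13.28 p [0.5261 0.187  0.0675] yaw 1.2617 q6 -1.122 F [0.8796 0.1626 0.5354] M [-0.0177  0.0343 -0.3211] w 0.0444
t 13.37 p [0.5261 0.1871 0.0675] yaw 1.2806 q6 -1.142 F [-0.7725  0.3973 -0.1731] M [-0.0266  0.0357 -0.3925] w 0.0448
```

```bash
python3 -m inch '[[[0,0,0,-0.02,0.2]]]'>/dev/null; sh s.sh
```

```text
t 13.45 p [0.5261 0.1871 0.0675] yaw 1.2998 q6 -1.161 F [ 0.0599  0.4794 -0.0005] M [-0.0298  0.0036 -0.4142] w 0.0451
```

```bash
python3 -m inch '[[[0,0,0,-0.02,0.2]]]'>/dev/null; sh s.sh
```

```text
t 13.53 p [0.5261 0.1872 0.0675] yaw 1.3196 q6 -1.182 F [ 0.1678 -0.0689  0.7134] M [ 0.0126  0.006  -0.5053] w 0.0442
```

```bash
python3 -m inch '[[[0,0,0,0.09,0.2],[0,0,0,0.09,0.2],[0,0,0,0.09,0.2],[0,0,0,0.09,0.2],[0,0,0,0.09,0.2],[0,0,0,0.09,0.2],[0,0,0,0.09,0.2],[0,0,0,0.09,0.2]]]' >/dev/null; sh s.sh
python3 -m inch '[[[0,0,0,0.06,0.2],[0,0,0,0.06,0.2],[0,0,0,0.06,0.2]]]'>/dev/null; sh s.sh
python3 -m inch '[[[0,0,0,0.05,0.2],[0,0,0,0.05,0.2]]]' >/dev/null; sh s.sh
```

```text
t 14.2 p [0.5251 0.1852 0.0675] yaw 0.5805 q6 -0.439 F [-0.4612 -0.3514  1.0523] M [-0.1035  0.0664  0.0817] w 0.0449
t 14.45 p [0.5245 0.1847 0.0675] yaw 0.3958 q6 -0.252 F [ 0.3293 -0.1745  0.3933] M [-0.0578  0.0759  0.0569] w 0.0445
t 14.62 p [0.5242 0.1845 0.0676] yaw 0.2941 q6 -0.149 F [-0.4051 -0.7239  0.5698] M [-0.0164  0.0783  0.0626] w 0.0446
```

```bash
python3 -m inch '[[[0,0,0,0.05,0.2],[0,0,0,0.04,0.2]]]'>/dev/null; sh s.sh
python3 -m inch '[[[0,0,0,0.03,0.2]]]' >/dev/null; sh s.sh
```

```text
t 14.78 p [0.524  0.1843 0.0675] yaw 0.2041 q6 -0.058 F [-1.5594 -0.4806  1.3781] M [0.004  0.0866 0.2348] w 0.0444
t 14.87 p [0.5239 0.1842 0.0676] yaw 0.1749 q6 -0.028 F [-0.5982  0.7137  1.251 ] M [0.0351 0.0617 0.1742] w 0.0448
```

```bash
python3 -m inch '[[[0,0,0,0.03,0.2]]]'>/dev/null; sh s.sh
python3 -m inch '[[[0,0,0,0.03,0.2]]]' >/dev/null; sh s.sh
```

```text
t 14.95 p [0.5238 0.1841 0.0675] yaw 0.146 q6 0.002 F [-0.4306 -0.8409  0.6495] M [0.0194 0.1488 0.199 ] w 0.045
t 15.03 p [0.5237 0.1841 0.0675] yaw 0.1173 q6 0.031 F [0.4538 0.8198 0.5658] M [0.0642 0.0267 0.2316] w 0.0446
```

```bash
python3 -m inch '[[[0,0,0,0.03,0.2]]]'>/dev/null; sh s.sh
python3 -m inch '[[[0,0,0,0.03,0.2]]]' >/dev/null; sh s.sh
```

```text
t 15.12 p [0.5236 0.184  0.0676] yaw 0.0886 q6 0.061 F [-0.1102  0.0567  0.661 ] M [0.0401 0.0871 0.3083] w 0.0448
t 15.2 p [0.5235 0.184  0.0676] yaw 0.0601 q6 0.09 F [-0.8697  0.2886  0.1358] M [0.0532 0.0891 0.3393] w 0.0449
```

```bash
python3 -m inch '[[[0,0,0,0.02,0.2]]]'>/dev/null; sh s.sh
```

```text
t 15.28 p [0.5234 0.184  0.0676] yaw 0.0416 q6 0.109 F [0.0798 0.2399 0.917 ] M [0.0034 0.035  0.3496] w 0.0448
```

```bash
python3 -m inch '[[[0,0,0,0.03,0.2]]]'>/dev/null; sh s.sh
```

```text
t 15.37 p [0.5233 0.1839 0.0676] yaw 0.0132 q6 0.139 F [-0.8571 -0.3482  0.1003] M [0.0378 0.0548 0.4141] w 0.0451
```

```bash
python3 -m inch '[[[0,0,0,0.02,0.2]]]'>/dev/null; sh s.sh
```

```text
t 15.45 p [0.5233 0.1839 0.0676] yaw -0.0056 q6 0.158 F [-0.1867  0.0087 -0.4721] M [0.0083 0.0906 0.4763] w 0.0448
```

```bash
python3 -m inch '[[[0,0,0,0.015,0.2]]]'>/dev/null; sh s.sh
python3 -m inch '[[[0,0,0,-0.09,0.2],[0,0,0,-0.09,0.2],[0,0,0,-0.09,0.2],[0,0,0,-0.09,0.2],[0,0,0,-0.09,0.2],[0,0,0,-0.09,0.2],[0,0,0,-0.09,0.2],[0,0,0,-0.09,0.2]]]' >/dev/null; sh s.sh
python3 -m inch '[[[0,0,0,-0.09,0.2],[0,0,0,-0.09,0.2],[0,0,0,-0.06,0.2],[0,0,0,-0.06,0.2]]]'>/dev/null; sh s.sh
python3 -m inch '[[[0,0,0,-0.05,0.2],[0,0,0,-0.05,0.2]]]' >/dev/null; sh s.sh
```

```text
t 15.53 p [0.5232 0.1839 0.0676] yaw -0.0197 q6 0.173 F [-0.2288  1.0602  0.5412] M [0.0343 0.0516 0.4798] w 0.0445
t 16.2 p [0.5253 0.1851 0.0676] yaw 0.724 q6 -0.574 F [-0.2785  0.1061 -0.5421] M [ 0.1627  0.0241 -0.0598] w 0.0449
t 16.53 p [0.5258 0.186  0.0675] yaw 1.0341 q6 -0.887 F [ 0.289   1.1144 -0.4211] M [ 0.12    0.0226 -0.0889] w 0.0451
t 16.7 p [0.526  0.1864 0.0675] yaw 1.1367 q6 -0.991 F [-0.42    0.1685 -0.1621] M [ 0.1208  0.0815 -0.0729] w 0.045
```

Only about 0.07 N m of drag now, so it seems free. I'll keep unscrewing.

```bash
python3 -m inch '[[[0,0,0,-0.05,0.2],[0,0,0,-0.05,0.2],[0,0,0,-0.05,0.2]]]' >/dev/null; sh s.sh
python3 -m inch '[[[0,0,0,-0.06,0.2],[0,0,0,-0.06,0.2]]]'>/dev/null; sh s.sh
```

```text
t 16.95 p [0.5261 0.1869 0.0675] yaw 1.2897 q6 -1.146 F [-0.9823  0.6303  0.2876] M [0.1468 0.0311 0.0009] w 0.0445
t 17.12 p [0.5261 0.1873 0.0675] yaw 1.4123 q6 -1.27 F [-0.2244  0.4768  1.4053] M [ 0.1295  0.0449 -0.0647] w 0.0446
```

```bash
python3 -m inch '[[[0,0,0,-0.09,0.2],[0,0,0,-0.09,0.2],[0,0,0,-0.09,0.2],[0,0,0,-0.09,0.2]]]'>/dev/null; sh s.sh
python3 -m inch '[[[0,0,0,-0.09,0.2],[0,0,0,-0.09,0.2],[0,0,0,-0.09,0.2],[0,0,0,0,0.2]]]'>/dev/null; sh s.sh
```

```text
t 17.45 p [0.5258 0.1885 0.0676] yaw 1.7828 q6 -1.643 F [-0.4896  1.2165  0.4942] M [ 0.2029  0.1113 -0.0722] w 0.0444
t 17.78 p [0.5253 0.1894 0.0677] yaw 2.0624 q6 -1.925 F [ 0.3852 -0.253   0.7118] M [-0.0537  0.0063 -0.036 ] w 0.0448
```

```bash
python3 -m inch '[[[-0.15,0,0,0,0.2],[-0.15,0,0,0,0.2]]]'>/dev/null; sh s.sh
python3 -m inch '[[[-0.2,0,0,0,0.2],[-0.2,0,0,0,0.2]]]'>/dev/null; sh s.sh
```

```text
t 17.95 p [0.5249 0.1891 0.07  ] yaw 2.0571 q6 -1.92 F [ 0.551  -0.3751 -2.8236] M [-0.0047  0.0084 -0.0628] w 0.0447
t 18.12 p [0.5246 0.1887 0.0737] yaw 2.0541 q6 -1.917 F [ 0.0472  0.2145 -1.3253] M [ 0.069   0.0505 -0.0386] w 0.0446
```

Only the cap's weight shows on the wrist. I'll lift clear and check.

```bash
python3 -m inch '[[[-0.5,0,0,0,0.2],[-1,0,0,0,0.2],[-1.5,0,0,0,0.2],[-1.5,0,0,0,0.2],[-1.5,0,0,0,0.2],[-1,0,0,0,0.2],[0,0,0,0,0.2]]]'>/dev/null
python3 -c "
from h import *
st([.593,-.1617,.14])
s=camera('scene')[:,:,::-1];cv2.imwrite('pics/s6.png',cv2.resize(s[60:240,260:400],None,fx=3.3,fy=3.3,interpolation=2))"
```

```text
t 18.7 p [0.5255 0.1885 0.1509] yaw 2.0511 x [-0.0127  0.0035 -0.9999] q6 -1.913 F [-0.278  -0.35   -0.9616] M [-0.0128 -0.0566  0.0077] w 0.0449
tool-frame cm [  0.8816 -34.1844 -10.1816]
```

View pics/s6.png

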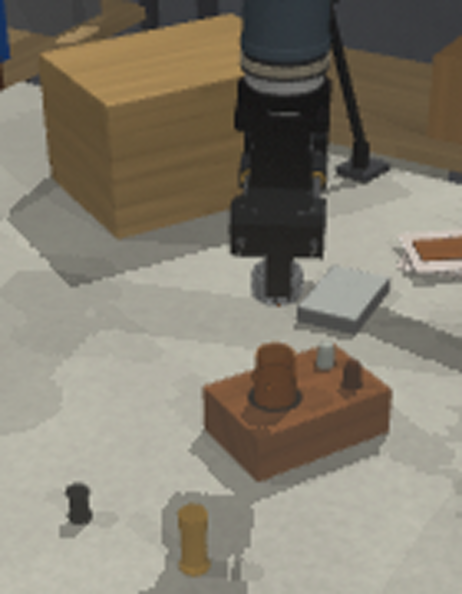

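Scene crop: the cap hangs in the jaws at (278,280), and the open jar stands in its block at (275,375) with everything else untouched. I'll turn the wrist back for range, then go to the mat.

```bash
python3 -m inch '[[[0,-1,-0.3,0.1,0.2],[0,-1,-0.3,0.1,0.2],[0,-1,-0.3,0.1,0.2],[0,-1,-0.3,0.1,0.2],[0,-1,-0.3,0.1,0.2],[0,0,0,0,0.2]]]'>/dev/null
python3 -c "
from h import *
st([.593,-.1617,.13])"
```

```text
t 19.25 p [0.5217 0.1357 0.1489] yaw 1.5287 x [-0.0167  0.0035 -0.9999] q6 -1.487 F [-0.2221 -0.0828 -0.5839] M [ 0.0157  0.0652 -0.0468] w 0.0447
tool-frame cm [  1.669  -29.4147   8.4025]
```

```bash
python3 -m inch '[[[0,-1.5,0.5,0,0.2],[0,-3,0.85,0,0.2],[0,-3,0.85,0,0.2],[0,-3,0.85,0,0.2],[0,-3,0.85,0,0.2],[0,-3,0.85,0,0.2],[0,-3,0.85,0,0.2],[0,-3,0.85,0,0.2]]]'>/dev/null
python3 -m inch '[[[0,-3,0.85,0,0.2],[0,-2,0.6,0,0.2],[0,-0.8,0.2,0,0.2],[0,0,0,0,0.2],[0,0,0,0,0.2]]]'>/dev/null
python3 -c "
from h import *
st([.593,-.1617,.03])"
```

```text
t 20.33 p [ 0.5951 -0.1551  0.139 ] yaw 1.5638 x [-0.0255  0.0106 -0.9996] q6 -1.999 F [ 0.6976  0.0176 -1.2182] M [ 0.0387 -0.0222 -0.0115] w 0.0448
tool-frame cm [10.8922 -0.771   0.0773]
```

```bash
python3 -m inch '[[[1.5,-0.2,0,0,0.2],[2,-0.2,0,0,0.2],[2,-0.2,0,0,0.2],[2,-0.2,0,0,0.2],[1.5,0,0,0,0.2],[0.8,0,0,0,0.2],[0,0,0,0,0.2],[0,0,0,0,0.2]]]'>/dev/null
python3 -c "
from h import *
st([.593,-.1617,-.0064])
T=camera_info('top');S=camera_info('scene')
s=camera('scene')[:,:,::-1];print(proj(S,[.593,-.1617,.004]))
cv2.imwrite('pics/s7.png',cv2.resize(s[210:310,240:370],None,fx=5,fy=5,interpolation=2))"
```

```text
t 21.0 p [ 0.5898 -0.1459  0.0388] yaw 1.5818 x [-0.0295  0.0168 -0.9994] q6 -2.013 F [ 0.6148 -0.4381 -0.602 ] M [ 0.0186 -0.0204 -0.0139] w 0.0447
tool-frame cm [ 4.4798 -1.6578  0.4292]
[296.8195 270.0955]
```

View pics/s7.png

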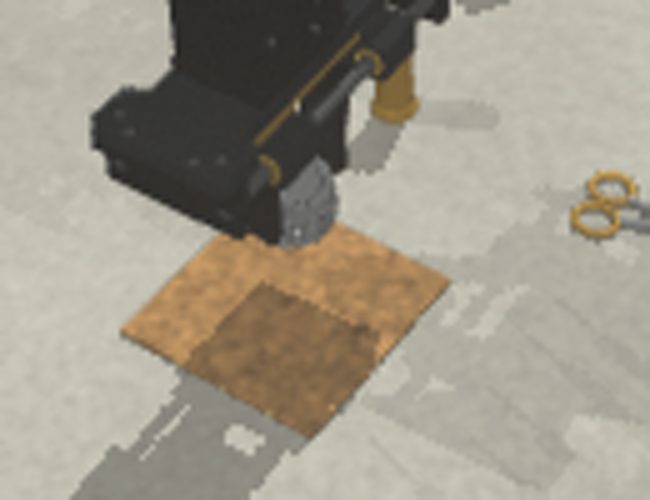

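The cap is over the mat, but the position has drifted about 16 mm along the tool's y. I'll correct that and continue down.

```bash
python3 -m inch '[[[0,-0.9,0.2,0,0.2],[0,-0.7,0.2,0,0.2],[0.8,-0.1,0,0,0.2],[0.8,-0.1,0,0,0.2],[0,0,0,0,0.2],[0,0,0,0,0.2]]]'>/dev/null
python3 -c "
from h import *
st([.593,-.1617,-.0064])"
```

```text
t 21.55 p [ 0.5977 -0.1671  0.0256] yaw 1.5824 x [-0.0206  0.0126 -0.9997] q6 -2.038 F [ 0.3102  0.5769 -1.0968] M [ 0.05   -0.0225  0.0157] w 0.0444
tool-frame cm [ 3.2143  0.5066 -0.3949]
```

```bash
python3 -m inch '[[[0.8,0,0,0,0.2],[0.8,0,0,0,0.2],[0.5,0,0,0,0.2],[0,0,0,0,0.2],[0,0,0,0,0.2]]]'>/dev/null; sh s.sh
python3 -m inch '[[[0.2,0,0,0,0.2],[0.2,0,0,0,0.2],[0,0,0,0,0.2]]]'>/dev/null; sh s.sh
```

```text
t 21.97 p [ 0.5963 -0.1665  0.0015] yaw 1.5818 q6 -2.038 F [-0.095  -0.3252 -0.7008] M [ 0.0281 -0.0594  0.0443] w 0.0449
t 22.22 p [ 0.596  -0.1661 -0.0032] yaw 1.5822 q6 -2.038 F [ 0.259   1.259  -0.6893] M [ 0.1083 -0.0221  0.0147] w 0.0449
```

```bash
python3 -m inch '[[[0.1,0,0,0,0.2],[0.1,0,0,0,0.2]]]'>/dev/null; sh s.sh
python3 -m inch '[[[0.1,0,0,0,0.2]]]'>/dev/null; sh s.sh
```

```text
t 22.38 p [ 0.5964 -0.1661 -0.0049] yaw 1.5824 q6 -2.038 F [ 0.9058  0.4768 -0.7278] M [ 0.0082 -0.0312  0.0284] w 0.0447
t 22.47 p [ 0.5965 -0.1662 -0.0058] yaw 1.5824 q6 -2.038 F [-0.2593 -0.5938 -0.5243] M [-0.0266  0.0145  0.0463] w 0.0447
```

```bash
python3 -m inch '[[[0.1,0,0,0,0.2]]]'>/dev/null; sh s.sh
```

```text
t 22.55 p [ 0.5965 -0.1662 -0.0062] yaw 1.5825 q6 -2.038 F [-1.1085  0.7236  7.2586] M [ 0.074   0.4964 -0.0509] w 0.0444
```

Contact came at the predicted height. I'll ease the grip and open gradually.

```bash
python3 -m inch '[[[0,0,0,0,0.2],[0,0,0,0,0.2]]]' 10 >/dev/null; sh s.sh
python3 -m inch '[[[0,0,0,0,0.2],[0,0,0,0,0.2],[0,0,0,0,0.54],[0,0,0,0,0.56],[0,0,0,0,0.6],[0,0,0,0,0.65],[0,0,0,0,0.75],[0,0,0,0,0.8]]]' 3 >/dev/null; sh s.sh
```

```text
t 22.72 p [ 0.5967 -0.1663 -0.006 ] yaw 1.5825 q6 -2.038 F [-0.239   0.5553 -1.2645] M [ 0.0358 -0.0369 -0.0245] w 0.0453
t 23.38 p [ 0.5975 -0.1667 -0.0055] yaw 1.5824 q6 -2.038 F [ 0.6101 -0.127   0.4995] M [0.0153 0.0218 0.0175] w 0.0628
```

```bash
python3 -m inch '[[[0,0,0,0,0.9],[-0.3,0,0,0,0.9],[-0.8,0,0,0,0.9],[-1.5,0,0,0,0.9],[-2,0,0,0,0.9],[-2,0,0,0,0.9],[-2,0,0,0,0.9],[-2,0,0,0,0.9]]]'>/dev/null; sh s.sh
python3 -m inch '[[[-2,0,-2,0,0.9],[-2,0,-3,0,0.9],[0,0,-3,0,0.9],[0,0,-3,0,0.9],[0,0,-3,0,0.9],[0,0,0,0,0.9],[0,0,0,0,0.9]]]'>/dev/null; sh s.sh
python3 -c "
from h import *
T=camera_info('top')
s=camera('scene')[:,:,::-1];t=camera('top')[:,:,::-1];cv2.imwrite('pics/topf.png',t)
a=cv2.resize(s[140:300,250:410],(400,400),interpolation=2);b=cv2.resize(t[140:300,230:390],(400,400),interpolation=2)
print((proj(T,[.597,-.166,.028])-[230,140])*2.5)
cv2.imwrite('pics/f.png',np.hstack([a,b]))"
```

```text
t 24.05 p [ 0.5959 -0.1664  0.1021] yaw 1.5821 q6 -2.038 F [ 0.6384 -0.07    0.2895] M [ 0.0015 -0.0221  0.0039] w 0.0782
t 24.63 p [ 0.4575 -0.1707  0.1582] yaw 1.5846 q6 -2.17 F [ 0.4525 -0.2627  0.3396] M [-0.031   0.0029  0.0044] w 0.0783
[361.5742 124.9831]
```

View pics/f.png

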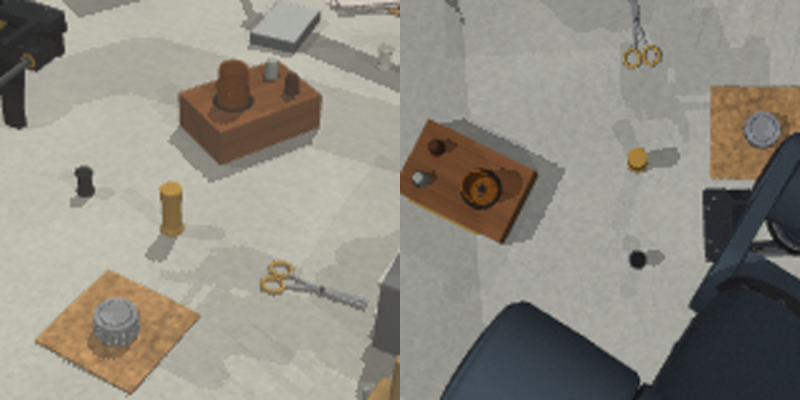

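The cap stands flat, open side down, near the middle of the mat at (117,322) in the scene crop and (763,128) in the top crop. The jar stands upright in its block, and the spool, stacker and scissors haven't moved. The gripper is clear, so I'm handing in.

```bash
python3 -c "
from rig import robot
print(robot.hand_in())"
```

```text
the job is handed in; nothing more can be done
None
```

The cap is off the jar and standing open side down near the middle of the cork mat. I handed the job in at about 25 s of the 72 s allowed.

- **Freeing the cap:** it took three full rocks, each reversed at about 0.5 N m. The highest reading was 0.53 N m, against the 0.7 N m wrench limit. Drag then fell to about 0.07 N m.
- **Unscrewing and lifting:** I turned the gripper about 1.4 rad counter-clockwise past the start. The cap lifted off with under 3 N on the wrist.
- **Setting down:** the cap touched the mat at the predicted height with about 7 N, and I eased the grip before opening.
- **Last checks:** the final scene and top pictures show the cap flat and wholly on the mat. The jar is upright in its block, and the black spool, stacker and scissors are where they were. The gripper was clear of everything. The white spool, hook box, bobbin and bead jar were not checked in close-up at the end.

**What disagreed:**
- **Fingertip height:** the real fingertips stood about 30 mm higher than the stated TCP offset. The first close, at the stated height, shut on air above the cap without touching it. I corrected the height from the pictures.
- **Tool drift:** the tool also drifted by up to 16 mm, with a tilt of about 1–2°. I corrected the drift before placing the cap.

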